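# Put the reagent bottles back on the shelf in order of size

## Robot

A 7-joint arm with a two-finger parallel gripper is mounted at the origin on the work surface. World frame = base frame: x ahead of the robot, y to its left, z up, the work surface at z = 0. Lengths are in m, angles in rad, forces in N, time in s.
With the tool pointing down it reaches from about 0.425 to 0.875 m from the base axis. Payload 4.7 kg.
Tool frame: the origin (TCP) lies at the very end of the fingers, on their centre line; the grasp point (between the pads) lies 19 mm behind it; z points along the fingers, y is the line along which they close (so a half turn about z gives the same grasp; the last joint's range is limited). The gripper opens to 87 mm and grips with 3 to 60 N. Pads are 19 mm wide; open, the fingers measure 117 mm over their backs; the gripper's body (75 mm by 190 mm) begins 51 mm behind the grasp point.
Start: joints at [-1.162, 0.321, -0.07, 1.45, 0.023, 1.371, -0.057], TCP at [0.25, 0.6, 0.223] pointing down, gripper open.
Joint ranges: [-2.86, 2.86], [-0.3, 2.09], [-1.38, 1.24], [0.06, 2.45], [-1.56, 4.7], [0.09, 2.05], [-2.69, 2.69]. Speed limits (rad/s): [2.57, 2.57, 3.14, 3.14, 3.14, 3.14, 3.14].

## Interface

Orientations are given as a rotation vector (axis times angle).
In Python, from bench import ctrl, get_image, job gives the robot as it stands.
- The arm moves only by the shell command python3 -m crank 'ROWS' [FORCE]. ROWS is JSON, a list that holds one entry, the list of rows, each a list of 5 numbers: the shift along the tool's x, y, z in mm, then the turn about the tool's z in rad, then the closure, from -1 (fully open) to 1 (shut), so that 0 is half open. A call has 1 to 10 rows; each row shifts and turns the commanded pose from where the row before left it, along the tool's axes as they then stand; what a row does not reach is not made up. A row lasts 1/12 s, in which the tool goes at most 41.7 mm and 7.16 degrees, less where a joint would pass 70% of its speed; a pose out of reach is approached as far as the arm can. A call with a gripper value outside its range is refused whole. The fingers move at their own pace and stop on an object; FORCE is the grip in N (left out, the last holds). Time passes only in rows, so rows that do not move let the fingers close. It gives the time, the measured TCP pose, the force, the opening and the grip force at its end, in the units of the state.
- ctrl.get_state(): the state, without advancing time (a new reading comes with each control period).
- get_image(name): name is "scene" or "top" or "wrist"; returns a dict with "pixels" (480x640x3 uint8, red, green, blue), "fx", "fy", "cx", "cy" (pixels), "T" (4x4, takes a point from camera to world coordinates); the wrist camera has in their place "T_tool_cam" (4x4, takes a point from camera to tool coordinates, whose origin is the TCP and whose axes are the flange's). Camera axes: x right, y down, z forward; pixel columns grow to the right and rows downward; lengths in m; the calibration is good to about 2 mm. A picture is of the moment at which its call begins: read the wrist's pose just before it. There is no depth.
- job.close_job(): hands the job in; it is judged then, once.
The state is a dict: "time": time; "joint_positions": joint angles; "qd": joint speeds; "joint_torque": joint torques, N m; "position": TCP position; "tool_rot": TCP orientation; "ft_force": force on the tool from outside, world axes, zero at the start; "torque": the same for the moment, N m; "grip_width": opening from 0.0 (shut) to 1.0 (fully open); "grip_force": force on a finger pad.
Only numpy, scipy, OpenCV 4.12 (cv2) and the standard library are available. Lean on these libraries where they do the work, as an engineer would, in place of code of your own. Each camera call takes 0.05 s, during which the arm holds its last target. There are 200 camera calls.

## Task

Put the four brown bottles from the bench back on the glass shelf, one upright in the middle of each empty drip dish, so that the whole row steps down in size from the big bottle at one end to the tiny one at the other. They are glass: set each one down, do not drop it or knock one over, and leave the big and the tiny bottle standing where they are.

Things in the scene. Friction and masses are not known exactly. Their poses are not given: they have to be found in the camera images.
- b250_mid (a point): Centre (on the axis, half-way up) of the largest of the four loose brown round glass bottles with white screw caps that start on the bench before the shelf; 62 mm in diameter, 138 mm tall, about 400 g; z: its axis, upwards. The cap, 32 mm in diameter, is the top 20 mm; then 6 mm of thinner neck, a shoulder 19 mm high and the straight body.
- b125_mid (a point): Centre (on the axis, half-way up) of the second largest of the four loose brown round glass bottles with white screw caps that start on the bench before the shelf; 50 mm in diameter, 114 mm tall, about 240 g; z: its axis, upwards. The cap, 30 mm in diameter, is the top 20 mm; then 6 mm of thinner neck, a shoulder 15 mm high and the straight body.
- b60_mid (a point): Centre (on the axis, half-way up) of the third largest of the four loose brown round glass bottles with white screw caps that start on the bench before the shelf; 40 mm in diameter, 94 mm tall, about 130 g; z: its axis, upwards. The cap, 26 mm in diameter, is the top 20 mm; then 6 mm of thinner neck, a shoulder 12 mm high and the straight body.
- b30_mid (a point): Centre (on the axis, half-way up) of the smallest of the four loose brown round glass bottles with white screw caps that start on the bench before the shelf; 33 mm in diameter, 76 mm tall, about 80 g; z: its axis, upwards. The cap, 24 mm in diameter, is the top 20 mm; then 6 mm of thinner neck, a shoulder 10 mm high and the straight body.
- dish_a: One of four identical empty white round dishes, fixed in a row on the low glass shelf (its letter says nothing of its place). Origin: centre of its underside, 60 mm above the bench; y along the row, x across it, away from the robot. 92 mm across, inside 85 mm, rim 8 mm high, floor 3 mm thick. Neighbours stand about 104 mm apart. Guard rails front and back, 56 mm from the row, reach 89 mm above the bench.
- dish_b: One of four identical empty white round dishes, fixed in a row on the low glass shelf (its letter says nothing of its place). Origin: centre of its underside, 60 mm above the bench; y along the row, x across it, away from the robot. 92 mm across, inside 85 mm, rim 8 mm high, floor 3 mm thick. Neighbours stand about 104 mm apart. Guard rails front and back, 56 mm from the row, reach 89 mm above the bench.
- dish_c: One of four identical empty white round dishes, fixed in a row on the low glass shelf (its letter says nothing of its place). Origin: centre of its underside, 60 mm above the bench; y along the row, x across it, away from the robot. 92 mm across, inside 85 mm, rim 8 mm high, floor 3 mm thick. Neighbours stand about 104 mm apart. Guard rails front and back, 56 mm from the row, reach 89 mm above the bench.
- dish_d: One of four identical empty white round dishes, fixed in a row on the low glass shelf (its letter says nothing of its place). Origin: centre of its underside, 60 mm above the bench; y along the row, x across it, away from the robot. 92 mm across, inside 85 mm, rim 8 mm high, floor 3 mm thick. Neighbours stand about 104 mm apart. Guard rails front and back, 56 mm from the row, reach 89 mm above the bench.
- b500_mid (a point): Centre (on the axis, half-way up) of the big brown bottle, 76 mm in diameter, 170 mm tall, white cap, that already stands in its own dish (fixed, not listed) at one end of the row, the left or the right, about 104 mm from the nearest empty dish. It stays where it is.
- b15_mid (a point): Centre (on the axis, half-way up) of the tiny brown bottle, 27 mm in diameter, 58 mm tall, white cap, that already stands in its own dish (fixed, not listed) at the other end of the row, about 104 mm from the nearest empty dish. It stays where it is.
Not all that is in view belongs to the job. What is shaped like the part that bears b250_mid but blue or yellow is not meant.

How it is judged:
At the end, for the whole second after the job is handed in: Each bottle stands released, at rest and upright (0.06 rad) on a dish's floor, within 15 mm of its centre; sizes fall from the big bottle to the tiny one (1, 2, 3, 4 times 104 mm from the big one, to 40 mm); the big and tiny bottles are upright, within 12 mm of their start (((horizontal distance between b250_mid and dish_a below 0.015 m and z of b250_mid in the frame of dish_a below 0.076 m) or (horizontal distance between b250_mid and dish_b below 0.015 m and z of b250_mid in the frame of dish_b below 0.076 m) or (horizontal distance between b250_mid and dish_c below 0.015 m and z of b250_mid in the frame of dish_c below 0.076 m) or (horizontal distance between b250_mid and dish_d below 0.015 m and z of b250_mid in the frame of dish_d below 0.076 m)) and horizontal distance between b250_mid and b500_mid between 0.064 and 0.144 m and angle between each of b250_mid, b125_mid, b60_mid, b30_mid, b500_mid, b15_mid's own z axis and vertical below 0.06 rad and linear speed of each of b250, b125, b60, b30 below 0.02 m/s and angular speed of each of b250, b125, b60, b30 below 0.2 rad/s and ((horizontal distance between b125_mid and dish_a below 0.015 m and z of b125_mid in the frame of dish_a below 0.064 m) or (horizontal distance between b125_mid and dish_b below 0.015 m and z of b125_mid in the frame of dish_b below 0.064 m) or (horizontal distance between b125_mid and dish_c below 0.015 m and z of b125_mid in the frame of dish_c below 0.064 m) or (horizontal distance between b125_mid and dish_d below 0.015 m and z of b125_mid in the frame of dish_d below 0.064 m)) and horizontal distance between b125_mid and b500_mid between 0.168 and 0.248 m and ((horizontal distance between b60_mid and dish_a below 0.015 m and z of b60_mid in the frame of dish_a below 0.054 m) or (horizontal distance between b60_mid and dish_b below 0.015 m and z of b60_mid in the frame of dish_b below 0.054 m) or (horizontal distance between b60_mid and dish_c below 0.015 m and z of b60_mid in the frame of dish_c below 0.054 m) or (horizontal distance between b60_mid and dish_d below 0.015 m and z of b60_mid in the frame of dish_d below 0.054 m)) and horizontal distance between b60_mid and b500_mid between 0.272 and 0.352 m and ((horizontal distance between b30_mid and dish_a below 0.015 m and z of b30_mid in the frame of dish_a below 0.045 m) or (horizontal distance between b30_mid and dish_b below 0.015 m and z of b30_mid in the frame of dish_b below 0.045 m) or (horizontal distance between b30_mid and dish_c below 0.015 m and z of b30_mid in the frame of dish_c below 0.045 m) or (horizontal distance between b30_mid and dish_d below 0.015 m and z of b30_mid in the frame of dish_d below 0.045 m)) and horizontal distance between b30_mid and b500_mid between 0.376 and 0.456 m and distance of each of b500_mid, b15_mid from where it was at the start of the episode below 0.012 m); the robot touches nothing.
It fails at once if a loose bottle is knocked over (leans more than 50 degrees) (angle between any of b250_mid, b125_mid, b60_mid, b30_mid's own z axis and vertical above 0.87 rad).
It fails at once if a loose bottle is dropped: it moves faster than 0.6 m/s with no finger on it ((linear speed of b250 above 0.6 m/s and contact force between the fingers and b250 below 0.05 N) or (linear speed of b125 above 0.6 m/s and contact force between the fingers and b125 below 0.05 N) or (linear speed of b60 above 0.6 m/s and contact force between the fingers and b60 below 0.05 N) or (linear speed of b30 above 0.6 m/s and contact force between the fingers and b30 below 0.05 N)).
It fails at once if the big bottle at the end of the row is pushed more than 30 mm or knocked over (distance of b500_mid from where it was at the start of the episode above 0.03 m or angle between b500_mid's own z axis and vertical above 0.5 rad).
It fails at once if the tiny bottle at the end of the row is pushed more than 30 mm or knocked over (distance of b15_mid from where it was at the start of the episode above 0.03 m or angle between b15_mid's own z axis and vertical above 0.5 rad).
It also fails if it takes over 96 s, if anything falls off the work surface, if the arm or the gripper's body presses on something with over 40 N, if the wrist force passes 120 N, or if a joint passes its speed limit or range.

## Working session

There is one attempt and no reset: what is moved stays moved. The work goes in short steps, Python scripts to look and compute and a shell command to move; the robot and the scene stay as the last step left them, time stands still between calls to the robot, and variables do not carry over. Pictures are saved under pics/ and viewed, at most 14 in all, crops included, and the job is handed in when it is done.

```bash
ls; mkdir -p pics
python3 - <<'E'
from bench import ctrl, get_image
import cv2,numpy as np,pickle
s=ctrl.get_state(); print({k:np.round(v,3).tolist() for k,v in s.items()})
for n in("scene","top"):
    d=get_image(n); cv2.imwrite(f"pics/{n}0.png",d["pixels"][:,:,::-1]); pickle.dump(d,open(n+".pkl","wb"))
    print(n,d["fx"],d["fy"],d["cx"],d["cy"],np.round(d["T"],3).tolist())
E
```

```text
pics
{'time': 0.0, 'joint_positions': [-1.162, 0.322, -0.07, 1.452, 0.023, 1.371, -0.057], 'qd': [0.0, -0.001, 0.001, 0.002, 0.0, -0.0, 0.002], 'joint_torque': [0.0, -49.129, -0.404, -31.252, -0.064, 0.044, 0.0], 'position': [0.25, 0.599, 0.221], 'tool_rot': [-0.616, -3.08, 0.003], 'ft_force': [-0.327, 0.218, -0.12], 'torque': [-0.003, 0.005, -0.029], 'grip_force': 0.0, 'grip_width': 1.003}
scene 443.5074866737395 443.5074866737395 320.44453869518816 236.69447544741908 [[0.043, 0.729, -0.683, 1.088], [0.999, -0.021, 0.041, 0.026], [0.015, -0.684, -0.729, 0.728], [0.0, 0.0, 0.0, 1.0]]
top 537.8659247249377 537.8659247249377 311.32581541882354 242.22690483263565 [[0.005, -0.995, 0.099, 0.419], [-1.0, -0.003, 0.019, 0.03], [-0.018, -0.099, -0.995, 1.267], [0.0, 0.0, 0.0, 1.0]]
```

View pics/scene0.png

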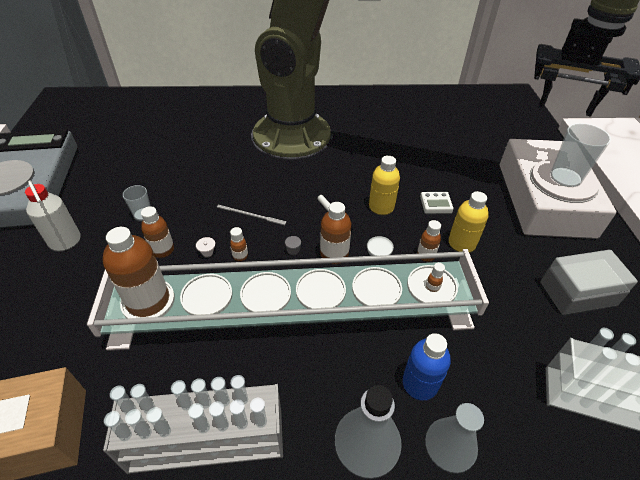

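View pics/top0.png

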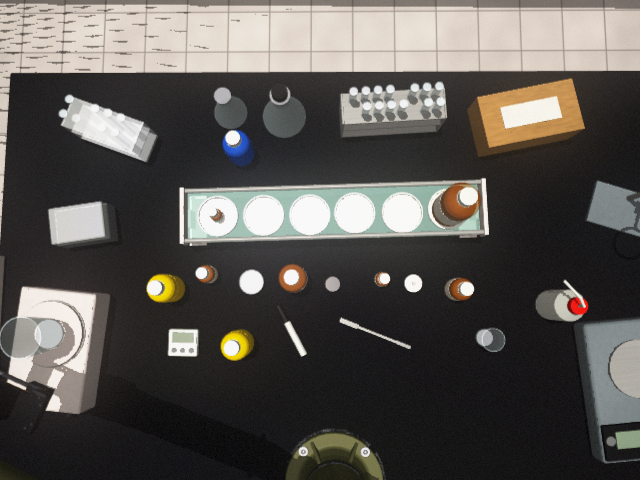

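Scene and top views: the glass shelf has the big bottle on the robot's right (top view 455,203) and the tiny one on the left (217,215). The four empty dishes are at about (264,215), (309,214), (355,213) and (402,213).

Candidates in the top view:
- **Brown:** (292,278), (460,289), (206,273) and (382,279).
- **Yellow lookalikes:** (165,289) and (237,345).
- **Blue lookalike:** (237,145).
- **Small white and grey discs:** (251,282), (413,283) and (333,284).

By colour and cap size I choose b250 (292,278), b125 (460,289), b60 (206,273) and b30 (382,279).

```bash
cat > h.py <<'E'
import numpy as np,cv2,pickle
def ray(d,u,v,z,T=None):
    T=d["T"] if T is None else T
    r=T[:3,:3]@np.array([(u-d["cx"])/d["fx"],(v-d["cy"])/d["fy"],1]); c=T[:3,3]
    return (c+r*(z-c[2])/r[2])
def white(d,u,v,R,th=170):
    p=d["pixels"].astype(int); m=((p.min(2)>th)&(p.max(2)-p.min(2)<40)).astype(np.uint8)
    n,l,st,ce=cv2.connectedComponentsWithStats(m)
    c=[i for i in range(1,n) if np.hypot(*(ce[i]-[u,v]))<R and st[i,4]>15]
    return [(ce[i].round(1).tolist(),st[i].tolist()) for i in sorted(c,key=lambda i:-st[i,4])[:2]]
E
python3 - <<'E'
from h import *
d=pickle.load(open("top.pkl","rb")); d["T"]=np.array(d["T"])
for n,u,v,z,R in [("b250",291,276,.138,12),("b125",466,288,.114,12),("b60",202,270,.094,12),("b30",380,277,.076,12),("b500",467,196,.17+.063,12),
  ("d1",264,215,.066,15),("d2",309,214,.066,15),("d3",355,213,.066,15),("d4",402,213,.066,15),("tinydish",217,215,.066,15)]:
    for c,st in white(d,u,v,R)[:1]: print(n,c,st,ray(d,*c,z).round(4))
p=d["pixels"][175:310,180:500,::-1]; cv2.imwrite("pics/crop.png",cv2.resize(p,None,fx=2.5,fy=2.5,interpolation=cv2.INTER_CUBIC))
E
```

```text
b250 [290.9, 276.8] [284, 270, 15, 15, 175] [0.4582 0.0937 0.138 ]
b125 [466.6, 288.5] [460, 282, 14, 14, 149] [ 0.4358 -0.2789  0.114 ]
b60 [201.0, 272.6] [196, 267, 11, 12, 106] [0.468  0.2931 0.094 ]
b30 [384.3, 278.2] [379, 273, 11, 11, 90] [ 0.4582 -0.109   0.076 ]
b500 [468.3, 195.7] [460, 187, 18, 18, 264] [ 0.6134 -0.2545  0.233 ]
d1 [262.7, 214.6] [242, 194, 42, 42, 1389] [0.6008 0.1628 0.066 ]
d2 [301.5, 216.8] [185, 192, 298, 50, 5176] [0.596 0.075 0.066]
d3 [354.1, 212.2] [333, 192, 43, 41, 1381] [ 0.6067 -0.0435  0.066 ]
```

View pics/crop.png

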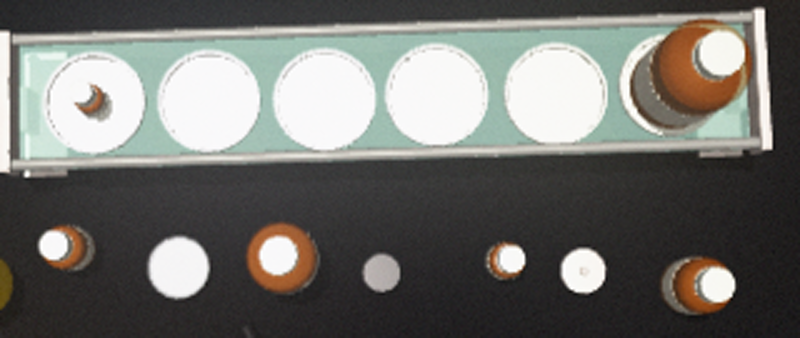

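The crop confirms four brown bottles with white caps, plus plain discs that are clutter. Left to right they are b60 (crop 60,247), b250 (280,257), b30 (507,260) and b125 (708,285). I'll turn the tool so that it closes across the row, which makes tool x = world +y and tool y = world +x.

```bash
python3 -m crank '[[[0,0,-8,0.118,-0.5],[0,0,-8,0.118,-0.5],[0,0,-8,0.118,-0.5],[0,0,-8,0.118,-0.5],[0,0,-8,0.118,-0.5],[0,0,-8,0.118,-0.5],[0,0,-8,0.118,-0.5],[0,0,-8,0.118,-0.5],[0,0,-8,0.118,-0.5],[0,0,-8,0.118,-0.5]]]' 30
```

```text
time: 0.93
position: [0.2499, 0.5998, 0.3023]
tool_rot: [2.232, 2.21, -0.002]
ft_force: [0.2, 0.5, 0.1]
grip_width: 0.751
grip_force: 0.0
```

```bash
python3 -m crank '[[[-30,12,0,0,-0.5],[-30,12,0,0,-0.5],[-30,12,0,0,-0.5],[-30,12,0,0,-0.5],[-30,12,0,0,-0.5],[-30,12,0,0,-0.5],[-30,12,0,0,-0.5],[-30,12,0,0,-0.5],[-30,12,0,0,-0.5],[-30,12,0,0,-0.5]]]' && python3 -m crank '[[[-30,12,0,0,-0.5],[-30,12,0,0,-0.5],[-30,12,0,0,-0.5],[-30,12,0,0,-0.5],[-30,12,0,0,-0.5],[-30,12,0,0,-0.5],[-26,16,0,0,-0.5],[0,0,0,0,-0.5],[0,0,0,0,-0.5]]]'
cat > w.py <<'E'
import sys
from bench import ctrl,get_image
from h import *
from scipy.spatial.transform import Rotation as R
def shot(name):
    s=ctrl.get_state(); d=get_image("wrist"); T=np.eye(4); T[:3,:3]=R.from_rotvec(s["tool_rot"]).as_matrix(); T[:3,3]=s["position"]
    d["T"]=T@np.array(d["T_tool_cam"]); pickle.dump(d,open(f"{name}.pkl","wb")); cv2.imwrite(f"pics/{name}.png",d["pixels"][:,:,::-1]); return s,d
def proj(d,P):
    q=np.linalg.inv(d["T"])@np.append(P,1); return d["fx"]*q[0]/q[2]+d["cx"],d["fy"]*q[1]/q[2]+d["cy"]
E
python3 - <<'E'
from w import *
s,d=shot("w1"); print(s["position"],[np.round(proj(d,P)) for P in([.458,.0937,.138],[.6067,-.0435,.066])], np.round(d["T_tool_cam"],3).tolist())
E
```

```text
time: 1.77
position: [0.369, 0.2977, 0.3022]
tool_rot: [-2.226, -2.217, 0.001]
ft_force: [-0.9, 0.2, -0.2]
grip_width: 0.751
grip_force: 0.0
time: 2.52
position: [0.4563, 0.0914, 0.3024]
tool_rot: [-2.23, -2.212, 0.0]
ft_force: [-0.3, 0.7, 0.4]
grip_width: 0.751
grip_force: 0.0
[0.45631925 0.09140515 0.30237472] [array([321., 218.]), array([449., 319.])] [[0.0, -0.964, -0.266, 0.072], [1.0, 0.0, -0.001, 0.001], [0.001, -0.266, 0.964, -0.162], [0.0, 0.0, 0.0, 1.0]]
```

View pics/w1.png

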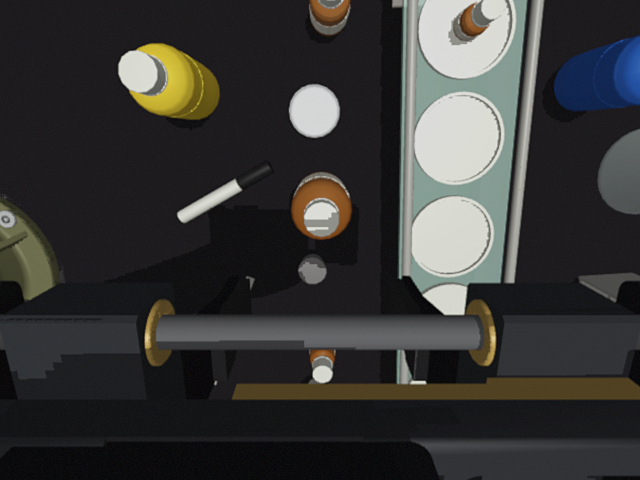

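Wrist view: the b250 cap is at about (321,217), predicted (321,218), so the top-view estimate holds to about 1 mm. Dishes d1 and d2 are visible at (459,138) and (451,236), so I'll refine the row from those and descend on b250.

```bash
python3 - <<'E'
from w import *
d=pickle.load(open("w1.pkl","rb"))
for u,v in((459,138),(451,236)):
    for c,st in white(d,u,v,15,150)[:1]: print(c,st,ray(d,*c,.066).round(4))
E
python3 -m crank '[[[2,2,-0,0,-0.5],[0,0,25,0,-0.5],[0,0,25,0,-0.5],[0,0,25,0,-0.5],[0,0,25,0,-0.5],[0,0,25,0,-0.5],[0,0,25,0,-0.5],[0,0,20,0,-0.5],[0,0,20,0,-0.5],[0,0,0,0,-0.5]]]' && python3 -m crank '[[[0,0,0,0,0.3],[0,0,0,0,0.5],[0,0,0,0,0.7],[0,0,0,0,0.9],[0,0,0,0,0.9],[0,0,0,0,0.9]]]' 30
```

```text
[458.0, 137.9] [414, 91, 91, 94, 6506] [0.5993 0.1615 0.066 ]
[450.9, 236.1] [411, 196, 83, 82, 5203] [0.6009 0.0569 0.066 ]
time: 3.4
position: [0.4546, 0.0958, 0.1088]
tool_rot: [-2.221, -2.218, 0.011]
ft_force: [-0.3, -0.5, -0.3]
grip_width: 0.747
grip_force: 0.0
time: 3.9
position: [0.4584, 0.0954, 0.1132]
tool_rot: [2.226, 2.217, 0.002]
ft_force: [-2.1, 0.6, 0.4]
grip_width: 0.379
grip_force: 0.6
```

```bash
python3 -m crank '[[[0,0,0,0,1],[0,0,0,0,1],[0,0,0,0,1]]]' 30 && python3 -m crank '[[[0,0,-5,0,1],[0,0,-10,0,1],[0,0,-15,0,1],[0,0,-20,0,1],[0,0,-20,0,1],[0,0,-20,0,1],[0,0,-20,0,1],[0,0,-15,0,1],[0,0,-10,0,1]]]'
```

```text
time: 4.15
position: [0.4582, 0.0954, 0.1131]
tool_rot: [-2.226, -2.217, -0.001]
ft_force: [-2.9, 0.3, 5.4]
grip_width: 0.358
grip_force: 30.0
time: 4.9
position: [0.4585, 0.0951, 0.2495]
tool_rot: [2.226, 2.216, 0.003]
ft_force: [0.6, 0.3, -3.7]
grip_width: 0.36
grip_force: 30.0
```

b250 is held. Now moving it over the dish next to the big bottle.

```bash
python3 -m crank '[[[-6,4,0,0,1],[-12,8,0,0,1],[-20,12,0,0,1],[-22,14,0,0,1],[-22,14,0,0,1],[-22,14,0,0,1],[-22,14,0,0,1],[-22,14,0,0,1],[-22,14,0,0,1],[-22,14,0,0,1]]]' && python3 -m crank '[[[-20,12,0,0,1],[-15,8,0,0,1],[-10,5,0,0,1],[-6,2,0,0,1],[0,0,0,0,1],[0,0,0,0,1],[0,0,0,0,1],[0,0,0,0,1],[0,0,0,0,1]]]'
python3 - <<'E'
from w import *
s,d=shot("w2"); print(s["position"].round(4) if hasattr(s["position"],"round") else s["position"])
for P in([.6055,-.0455,.066],[.6023,.0583,.066]):
    u,v=proj(d,P); w=white(d,u,v,15,150)[:1]; print(round(u),round(v),[ (c,st,ray(d,*c,.066).round(4)) for c,st in w])
d=get_image("top"); d["T"]=np.array(d["T"]); p=d["pixels"][150:330,150:510,::-1]; cv2.imwrite("pics/t2.png",cv2.resize(p,None,fx=2.2,fy=2.2,interpolation=cv2.INTER_CUBIC))
E
```

```text
time: 5.73
position: [0.5791, -0.099, 0.2462]
tool_rot: [-2.225, -2.216, 0.003]
ft_force: [0.2, -0.2, -3.8]
grip_width: 0.357
grip_force: 30.0
time: 6.48
position: [0.6061, -0.1472, 0.2477]
tool_rot: [-2.224, -2.219, -0.002]
ft_force: [1.5, 0.6, -3.3]
grip_width: 0.361
grip_force: 30.0
[ 0.6061 -0.1472  0.2477]
318 102 [([317.8, 99.7], [265, 43, 107, 114, 9516], array([ 0.6049, -0.0437,  0.066 ]))]
314 -37 []
```

View pics/w2.png

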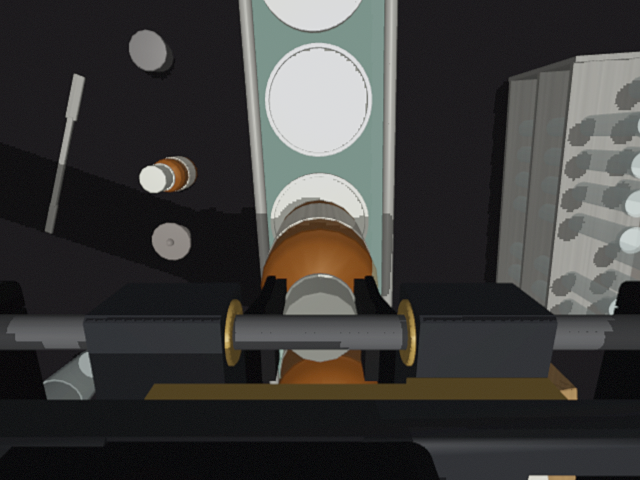

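Wrist view: b250 hangs upright over its dish, centred at about x=320 px, with the next dish at (318,100). I'll lower it.

```bash
python3 -m crank '[[[0,2,5,0,1],[0,0,12,0,1],[0,0,15,0,1],[0,0,15,0,1],[0,0,10,0,1],[0,0,6,0,1],[0,0,3,0,1],[0,0,0,0,1],[0,0,0,0,1]]]' && python3 -m crank '[[[0,0,1,0,1],[0,0,1,0,1],[0,0,1,0,1],[0,0,1,0,1],[0,0,0,0,1],[0,0,0,0,1]]]'
```

```text
time: 7.33
position: [0.6084, -0.1486, 0.182]
tool_rot: [2.225, 2.216, 0.001]
ft_force: [-0.1, 0.3, -3.1]
grip_width: 0.361
grip_force: 30.0
time: 7.83
position: [0.608, -0.1484, 0.1775]
tool_rot: [-2.226, -2.217, -0.0]
ft_force: [-1.2, -0.6, -3.2]
grip_width: 0.352
grip_force: 30.0
```

```bash
python3 -m crank '[[[0,0,1,0,1],[0,0,0.5,0,1],[0,0,0.5,0,1],[0,0,0,0,1],[0,0,0,0,1]]]'
```

```text
time: 8.25
position: [0.6082, -0.1486, 0.1762]
tool_rot: [2.226, 2.217, 0.001]
ft_force: [-1.5, 0.5, 3.2]
grip_width: 0.358
grip_force: 30.0
```

Force changed sign, so it has touched down. Releasing and rising.

```bash
python3 -m crank '[[[0,0,0,0,0.2],[0,0,0,0,0],[0,0,0,0,-0.3],[0,0,0,0,-0.5],[0,0,0,0,-0.5]]]' && python3 -m crank '[[[0,0,-10,0,-0.5],[0,0,-20,0,-0.5],[0,0,-20,0,-0.5],[0,0,-20,0,-0.5],[0,0,-20,0,-0.5],[0,0,-20,0,-0.5],[0,0,0,0,-0.5]]]'
```

```text
time: 8.67
position: [0.6082, -0.1484, 0.1755]
tool_rot: [2.226, 2.217, 0.0]
ft_force: [-0.9, -0.6, -0.4]
grip_width: 0.618
grip_force: 0.0
time: 9.25
position: [0.61, -0.1494, 0.2908]
tool_rot: [2.222, 2.212, 0.007]
ft_force: [0.3, -0.0, 0.3]
grip_width: 0.75
grip_force: 0.0
```

```bash
python3 -m crank '[[[-5,-20,0,0,-0.5],[-10,-25,0,0,-0.5],[-20,-25,0,0,-0.5],[-20,-25,0,0,-0.5],[-20,-25,0,0,-0.5],[-20,-20,0,0,-0.5],[-20,-20,0,0,-0.5],[-15,-12,0,0,-0.5],[0,0,0,0,-0.5],[0,0,0,0,-0.5]]]'
python3 - <<'E'
from w import *
s,d=shot("w3"); print(s["position"])
for P in([.436,-.279,.114],[.458,-.109,.076]):
    u,v=proj(d,P); w=white(d,u,v,20,120)[:1]; print(round(u),round(v),[ (c,st,ray(d,*c,P[2]).round(4)) for c,st in w])
E
```

```text
time: 10.08
position: [0.4349, -0.2786, 0.2858]
tool_rot: [2.229, 2.214, 0.003]
ft_force: [1.1, 0.1, -0.9]
grip_width: 0.749
grip_force: 0.0
[ 0.43485542 -0.27861062  0.28581757]
320 219 [([319.2, 218.5], [303, 201, 33, 36, 939], array([ 0.4349, -0.2781,  0.114 ]))]
344 24 [([342.7, 28.1], [329, 11, 28, 36, 789], array([ 0.4571, -0.1126,  0.076 ]))]
```

View pics/w3.png

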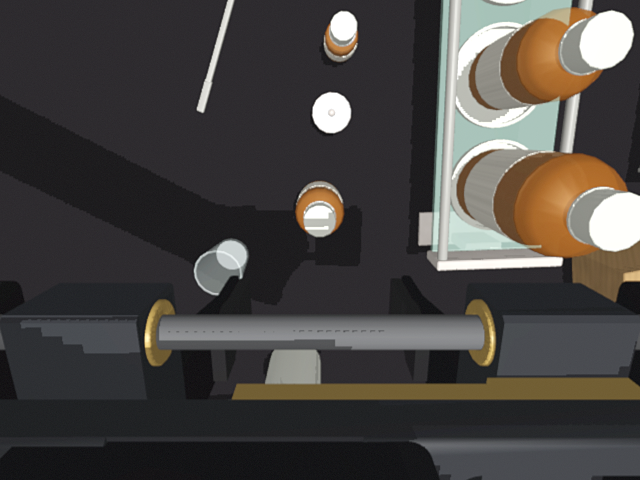

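Wrist view: the b125 cap is at (319,218), as predicted. b250 stands upright in its dish at upper right, and the beaker (222,265) is clear. Descending.

```bash
python3 -m crank '[[[0,0,25,0,-0.5],[0,0,25,0,-0.5],[0,0,25,0,-0.5],[0,0,25,0,-0.5],[0,0,25,0,-0.5],[0,0,25,0,-0.5],[0,0,25,0,-0.5],[0,0,12,0,-0.5],[0,0,9,0,-0.5],[0,0,0,0,-0.5]]]' && python3 -m crank '[[[0,0,0,0,0.2],[0,0,0,0,0.4],[0,0,0,0,0.6],[0,0,0,0,0.8],[0,0,0,0,1],[0,0,0,0,1],[0,0,0,0,1],[0,0,0,0,1],[0,0,0,0,1]]]' 25
```

```text
time: 10.97
position: [0.4352, -0.2767, 0.0881]
tool_rot: [-2.223, -2.217, 0.003]
ft_force: [-0.5, -0.1, -0.7]
grip_width: 0.749
grip_force: 0.0
time: 11.72
position: [0.4356, -0.2779, 0.0898]
tool_rot: [2.226, 2.217, 0.0]
ft_force: [-0.7, 0.6, 3.7]
grip_width: 0.335
grip_force: 25.0
```

```bash
python3 -m crank '[[[0,0,-5,0,1],[0,0,-10,0,1],[0,0,-15,0,1],[0,0,-20,0,1],[0,0,-20,0,1],[0,0,-20,0,1],[0,0,-20,0,1],[0,0,-15,0,1],[0,0,-10,0,1],[0,0,0,0,1]]]'
```

```text
time: 12.55
position: [0.4366, -0.2784, 0.2268]
tool_rot: [2.224, 2.215, 0.004]
ft_force: [0.5, -0.8, -3.6]
grip_width: 0.339
grip_force: 25.0
```

```bash
python3 -m crank '[[[6,0,0,0,1],[14,0,0,0,1],[22,0,0,0,1],[28,0,0,0,1],[28,0,0,0,1],[28,0,0,0,1],[28,0,0,0,1],[28,0,0,0,1],[22,5,0,0,1],[16,10,0,0,1]]]' && python3 -m crank '[[[10,16,0,0,1],[4,22,0,0,1],[0,24,0,0,1],[0,24,0,0,1],[0,24,0,0,1],[0,20,0,0,1],[0,14,0,0,1],[0,8,0,0,1],[0,2,0,0,1],[0,0,0,0,1]]]' && python3 -m crank '[[[0,0,0,0,1],[0,0,0,0,1],[0,0,0,0,1],[0,0,0,0,1]]]'
```

```text
time: 13.38
position: [0.4495, -0.0547, 0.2229]
tool_rot: [-2.22, -2.218, 0.002]
ft_force: [1.2, -0.2, -3.3]
grip_width: 0.34
grip_force: 25.0
time: 14.22
position: [0.6047, -0.0443, 0.2234]
tool_rot: [-2.225, -2.216, 0.003]
ft_force: [0.2, 0.3, -3.0]
grip_width: 0.338
grip_force: 25.0
time: 14.55
position: [0.605, -0.0444, 0.2249]
tool_rot: [-2.226, -2.217, -0.001]
ft_force: [0.1, -0.5, -3.7]
grip_width: 0.337
grip_force: 25.0
```

Run:
```python
from w import *
s,d=shot("w4"); print(s["position"])
for P in([.6023,.0585,.066],):
    u,v=proj(d,P); w=white(d,u,v,20,150)[:1]; print(round(u),round(v),[ (c,st,ray(d,*c,P[2]).round(4)) for c,st in w])
```

```text
[ 0.60504747 -0.04439182  0.22494294]
315 98 [([313.4, 99.5], [257, 38, 115, 122, 10838], array([0.6007, 0.0571, 0.066 ]))]
```

View pics/w4.png

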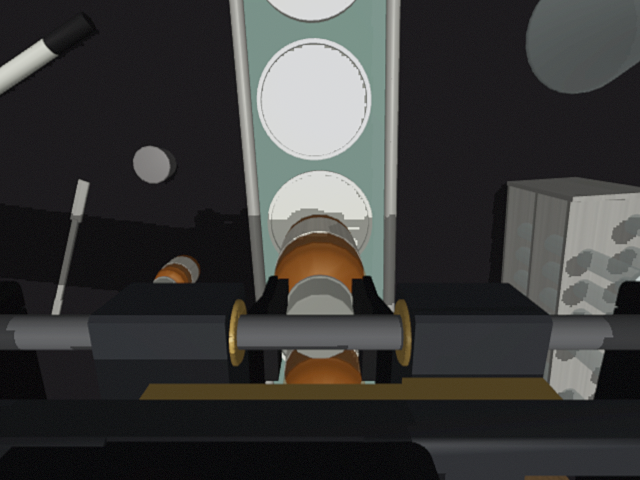

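Wrist view: b125 hangs centred at about x=320 px over its dish (320,225), and the next dish is at (313,100). Lowering.

```bash
python3 -m crank '[[[0,0,5,0,1],[0,0,12,0,1],[0,0,15,0,1],[0,0,15,0,1],[0,0,10,0,1],[0,0,6,0,1],[0,0,4,0,1],[0,0,2,0,1],[0,0,0,0,1],[0,0,0,0,1]]]' && python3 -m crank '[[[0,0,1,0,1],[0,0,1,0,1],[0,0,0.5,0,1],[0,0,0.5,0,1],[0,0,0.5,0,1],[0,0,0,0,1],[0,0,0,0,1]]]'
```

```text
time: 15.43
position: [0.6059, -0.0445, 0.1561]
tool_rot: [2.225, 2.216, 0.001]
ft_force: [-0.2, 0.1, -3.6]
grip_width: 0.333
grip_force: 25.0
time: 16.02
position: [0.6057, -0.0445, 0.1529]
tool_rot: [2.226, 2.217, 0.001]
ft_force: [-1.7, 1.1, 3.0]
grip_width: 0.337
grip_force: 25.0
```

```bash
python3 -m crank '[[[0,0,0,0,0.2],[0,0,0,0,0],[0,0,0,0,-0.3],[0,0,0,0,-0.5],[0,0,0,0,-0.5]]]' && python3 -m crank '[[[0,0,-10,0,-0.5],[0,0,-20,0,-0.5],[0,0,-25,0,-0.5],[0,0,-25,0,-0.5],[0,0,-25,0,-0.5],[0,0,-15,0,-0.5],[10,-5,0,0,-0.5],[20,-10,0,0,-0.5],[25,-12,0,0,-0.5],[25,-12,0,0,-0.5]]]' && python3 -m crank '[[[30,-12,0,0,-0.5],[30,-12,0,0,-0.5],[30,-12,0,0,-0.5],[30,-12,0,0,-0.5],[30,-12,0,0,-0.5],[30,-12,0,0,-0.5],[30,-12,0,0,-0.5],[28,-8,0,0,-0.5],[20,-6,0,0,-0.5],[0,0,0,0,-0.5]]]' && python3 -m crank '[[[0,0,0,0,-0.5],[0,0,0,0,-0.5],[0,0,0,0,-0.5]]]'
python3 - <<'E'
from w import *
s,d=shot("w5"); print(s["position"])
for P in([.468,.293,.094],):
    u,v=proj(d,P); w=white(d,u,v,20,120)[:1]; print(round(u),round(v),[ (c,st,ray(d,*c,P[2]).round(4)) for c,st in w])
E
```

```text
time: 16.43
position: [0.6056, -0.0444, 0.1519]
tool_rot: [2.226, 2.217, 0.0]
ft_force: [-0.9, -0.4, 0.8]
grip_width: 0.615
grip_force: 0.0
time: 17.27
position: [0.5657, 0.0366, 0.2716]
tool_rot: [-2.227, -2.215, 0.001]
ft_force: [0.7, 0.1, 0.2]
grip_width: 0.754
grip_force: 0.0
time: 18.1
position: [0.4659, 0.3004, 0.271]
tool_rot: [-2.214, -2.225, 0.001]
ft_force: [-0.3, 0.4, -0.3]
grip_width: 0.748
grip_force: 0.0
time: 18.35
position: [0.4703, 0.2926, 0.272]
tool_rot: [2.228, 2.214, -0.0]
ft_force: [0.5, -0.1, -0.1]
grip_width: 0.752
grip_force: 0.0
[0.47025061 0.29264553 0.27200465]
317 217 [([316.7, 215.7], [303, 201, 28, 31, 700], array([0.4677, 0.2942, 0.094 ]))]
```

View pics/w5.png

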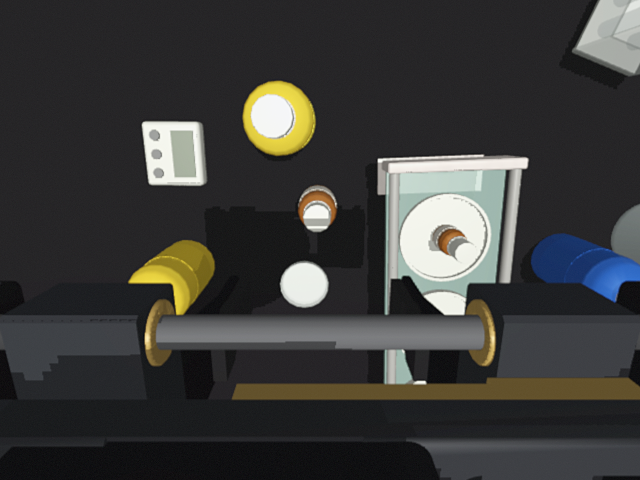

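Wrist view: the b60 cap is at (317,216), as predicted. A yellow lookalike stands close, with its cap at (272,117), so I'll work out the clearance to the gripper body.

Run:
```python
from w import *
d=pickle.load(open("w5.pkl","rb")); print(ray(d,272,117,.138).round(3))
d=pickle.load(open("top.pkl","rb")); d["T"]=np.array(d["T"]); print(ray(d,155,288,.138).round(3),ray(d,234,348,.138).round(3), "tiny cap",)
```

```text
[0.435 0.379 0.138]
[0.433 0.38  0.138] [0.31  0.211 0.138] tiny cap
```

```bash
python3 -m crank '[[[1,-2,25,0,-0.5],[0,0,25,0,-0.5],[0,0,25,0,-0.5],[0,0,25,0,-0.5],[0,0,25,0,-0.5],[0,0,25,0,-0.5],[0,0,25,0,-0.5],[0,0,16,0,-0.5],[0,0,12,0,-0.5],[0,0,0,0,-0.5]]]' && python3 -m crank '[[[0,0,0,0,0.2],[0,0,0,0,0.4],[0,0,0,0,0.6],[0,0,0,0,0.8],[0,0,0,0,1],[0,0,0,0,1],[0,0,0,0,1],[0,0,0,0,1],[0,0,0,0,1],[0,0,0,0,1]]]' 20
```

```text
time: 19.23
position: [0.4667, 0.2932, 0.0667]
tool_rot: [-2.227, -2.215, 0.007]
ft_force: [-0.6, 0.1, 0.2]
grip_width: 0.752
grip_force: 0.0
time: 20.07
position: [0.4679, 0.2953, 0.0693]
tool_rot: [-2.226, -2.217, -0.0]
ft_force: [-0.4, 1.2, 2.8]
grip_width: 0.289
grip_force: 20.0
```

```bash
python3 -m crank '[[[0,0,-5,0,1],[0,0,-10,0,1],[0,0,-15,0,1],[0,0,-20,0,1],[0,0,-20,0,1],[0,0,-20,0,1],[0,0,-20,0,1],[0,0,-15,0,1],[0,0,-10,0,1],[0,0,0,0,1]]]'
```

```text
time: 20.9
position: [0.4691, 0.2958, 0.2069]
tool_rot: [2.226, 2.217, 0.007]
ft_force: [0.4, 0.5, -0.5]
grip_width: 0.291
grip_force: 20.0
```

```bash
python3 -m crank '[[[-6,0,0,0,1],[-14,0,0,0,1],[-22,0,0,0,1],[-28,0,0,0,1],[-28,0,0,0,1],[-28,0,0,0,1],[-28,0,0,0,1],[-28,0,0,0,1],[-24,5,0,0,1],[-16,10,0,0,1]]]' && python3 -m crank '[[[-10,16,0,0,1],[-4,20,0,0,1],[0,22,0,0,1],[0,20,0,0,1],[0,16,0,0,1],[0,12,0,0,1],[0,8,0,0,1],[0,4,0,0,1],[0,0,0,0,1],[0,0,0,0,1]]]' && python3 -m crank '[[[0,0,0,0,1],[0,0,0,0,1],[0,0,0,0,1]]]'
python3 - <<'E'
from w import *
s,d=shot("w6"); print(s["position"])
for P in([.6,.162,.066],):
    u,v=proj(d,P); w=white(d,u,v,20,150)[:1]; print(round(u),round(v),[ (c,st,ray(d,*c,P[2]).round(4)) for c,st in w])
E
```

```text
time: 21.73
position: [0.48, 0.0685, 0.2027]
tool_rot: [-2.228, -2.212, 0.004]
ft_force: [0.1, -0.2, -1.1]
grip_width: 0.291
grip_force: 20.0
time: 22.57
position: [0.5991, 0.058, 0.2036]
tool_rot: [-2.226, -2.216, 0.002]
ft_force: [-0.2, -0.5, -1.9]
grip_width: 0.29
grip_force: 20.0
time: 22.82
position: [0.5995, 0.0588, 0.2043]
tool_rot: [-2.225, -2.217, -0.001]
ft_force: [0.4, 0.5, -0.7]
grip_width: 0.294
grip_force: 20.0
[0.5994721  0.05875911 0.20428507]
319 94 [([318.6, 94.9], [258, 29, 123, 132, 12490], array([0.5993, 0.1616, 0.066 ]))]
```

View pics/w6.png

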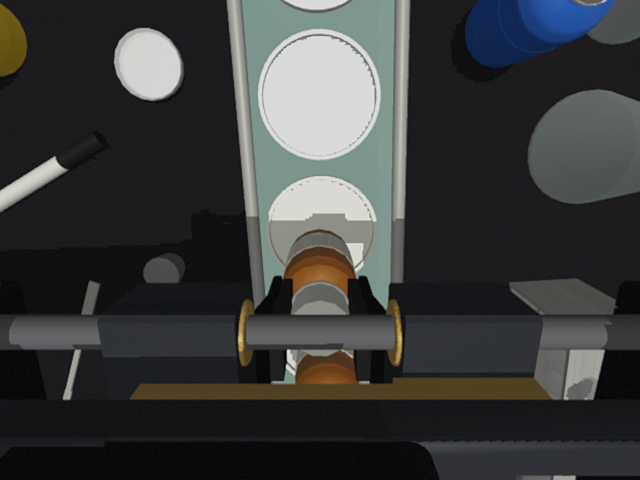

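Wrist view: b60 hangs centred at about x=320 px over its dish (321,225), and the last dish is at (319,95). Adding +2 mm in x and lowering to 0.132.

```bash
python3 -m crank '[[[0,2,5,0,1],[0,0,12,0,1],[0,0,15,0,1],[0,0,15,0,1],[0,0,10,0,1],[0,0,6,0,1],[0,0,4,0,1],[0,0,2,0,1],[0,0,0,0,1],[0,0,0,0,1]]]' && python3 -m crank '[[[0,0,1,0,1],[0,0,1,0,1],[0,0,0.5,0,1],[0,0,0.5,0,1],[0,0,0,0,1],[0,0,0,0,1]]]'
```

```text
time: 23.7
position: [0.6023, 0.0586, 0.1356]
tool_rot: [2.225, 2.217, 0.001]
ft_force: [0.4, -0.4, -1.4]
grip_width: 0.292
grip_force: 20.0
time: 24.2
position: [0.602, 0.0586, 0.1324]
tool_rot: [2.226, 2.217, 0.001]
ft_force: [-1.0, 0.4, 1.7]
grip_width: 0.289
grip_force: 20.0
```

```bash
python3 -m crank '[[[0,0,0,0,0.2],[0,0,0,0,0],[0,0,0,0,-0.3],[0,0,0,0,-0.5],[0,0,0,0,-0.5]]]' && python3 -m crank '[[[0,0,-10,0,-0.5],[0,0,-20,0,-0.5],[0,0,-25,0,-0.5],[0,0,-25,0,-0.5],[0,0,-25,0,-0.5],[0,0,-20,0,-0.5],[0,-20,0,0,-0.5],[0,-25,0,0,-0.5],[-15,-25,0,0,-0.5],[-25,-25,0,0,-0.5]]]' && python3 -m crank '[[[-25,-25,0,0,-0.5],[-25,-15,0,0,-0.5],[-25,-9,0,0,-0.5],[-25,0,0,0,-0.5],[-20,0,0,0,-0.5],[-9,0,0,0,-0.5],[0,0,0,0,-0.5],[0,0,0,0,-0.5],[0,0,0,0,-0.5],[0,0,0,0,-0.5]]]'
python3 - <<'E'
from w import *
s,d=shot("w7"); print(s["position"])
for P in([.458,-.11,.076],):
    u,v=proj(d,P); w=white(d,u,v,25,120)[:2]; print(round(u),round(v),[ (c,st,ray(d,*c,P[2]).round(4)) for c,st in w])
E
```

```text
time: 24.62
position: [0.6019, 0.0586, 0.1321]
tool_rot: [2.226, 2.217, 0.0]
ft_force: [0.4, 0.0, 0.2]
grip_width: 0.586
grip_force: 0.0
time: 25.45
position: [0.5059, 0.0214, 0.2575]
tool_rot: [-2.22, -2.223, -0.001]
ft_force: [0.3, -0.6, 1.1]
grip_width: 0.75
grip_force: 0.0
time: 26.28
position: [0.4574, -0.1082, 0.257]
tool_rot: [-2.223, -2.22, 0.0]
ft_force: [0.2, 0.2, -0.1]
grip_width: 0.751
grip_force: 0.0
[ 0.45744521 -0.1082012   0.25696386]
320 219 [([319.6, 216.7], [307, 203, 26, 29, 596], array([ 0.4575, -0.1081,  0.076 ])), ([320.6, 196.6], [305, 192, 31, 15, 115], array([ 0.4585, -0.0892,  0.076 ]))]
```

View pics/w7.png

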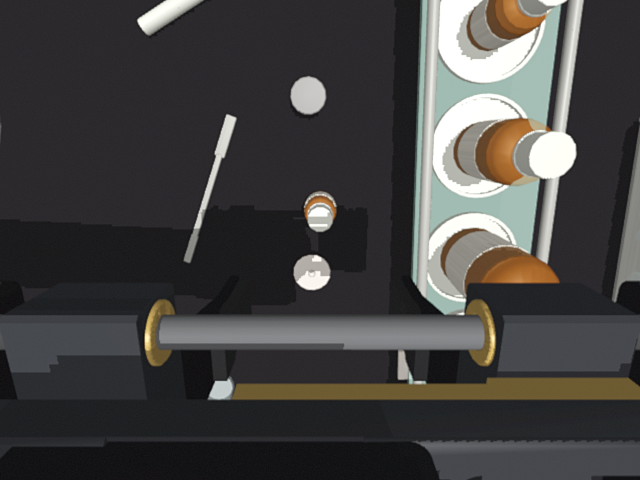

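Wrist view: the b30 cap is at (320,217), centred. b60, b125 and b250 stand in their dishes on the right at (485,30), (490,145) and (475,255). Descending.

```bash
python3 -m crank '[[[0,0,25,0,-0.5],[0,0,25,0,-0.5],[0,0,25,0,-0.5],[0,0,25,0,-0.5],[0,0,25,0,-0.5],[0,0,25,0,-0.5],[0,0,25,0,-0.5],[0,0,18,0,-0.5],[0,0,13,0,-0.5],[0,0,0,0,-0.5]]]' && python3 -m crank '[[[0,0,0,0,0.2],[0,0,0,0,0.4],[0,0,0,0,0.6],[0,0,0,0,0.8],[0,0,0,0,1],[0,0,0,0,1],[0,0,0,0,1],[0,0,0,0,1],[0,0,0,0,1],[0,0,0,0,1]]]' 20
```

```text
time: 27.17
position: [0.4549, -0.1088, 0.0484]
tool_rot: [-2.222, -2.216, 0.008]
ft_force: [-0.0, -0.0, -0.5]
grip_width: 0.751
grip_force: 0.0
time: 28.0
position: [0.4574, -0.1098, 0.0513]
tool_rot: [2.226, 2.217, 0.001]
ft_force: [-1.2, 0.2, 2.9]
grip_width: 0.266
grip_force: 20.0
```

```bash
python3 -m crank '[[[0,0,-5,0,1],[0,0,-10,0,1],[0,0,-15,0,1],[0,0,-20,0,1],[0,0,-20,0,1],[0,0,-20,0,1],[0,0,-20,0,1],[0,0,-15,0,1],[0,0,-10,0,1],[0,0,0,0,1]]]'
```

```text
time: 28.83
position: [0.4586, -0.1101, 0.1884]
tool_rot: [2.224, 2.215, 0.006]
ft_force: [-0.3, 1.1, -0.6]
grip_width: 0.27
grip_force: 20.0
```

```bash
python3 -m crank '[[[6,0,0,0,1],[14,0,0,0,1],[22,0,0,0,1],[28,0,0,0,1],[30,0,0,0,1],[30,0,0,0,1],[30,0,0,0,1],[30,0,0,0,1],[28,0,0,0,1],[24,6,0,0,1]]]' && python3 -m crank '[[[16,10,0,0,1],[10,16,0,0,1],[4,20,0,0,1],[0,22,0,0,1],[0,22,0,0,1],[0,18,0,0,1],[0,14,0,0,1],[0,9,0,0,1],[0,4,0,0,1],[0,0,0,0,1]]]' && python3 -m crank '[[[0,0,0,0,1],[0,0,0,0,1],[0,0,0,0,1]]]'
python3 - <<'E'
from w import *
s,d=shot("w8"); print(s["position"])
E
```

```text
time: 29.67
position: [0.462, 0.1346, 0.1843]
tool_rot: [-2.222, -2.218, 0.005]
ft_force: [0.8, 0.0, -0.5]
grip_width: 0.265
grip_force: 20.0
time: 30.5
position: [0.599, 0.1614, 0.1848]
tool_rot: [-2.226, -2.216, 0.003]
ft_force: [-1.2, 0.2, -0.7]
grip_width: 0.268
grip_force: 20.0
time: 30.75
position: [0.5986, 0.1619, 0.1862]
tool_rot: [-2.225, -2.217, -0.0]
ft_force: [0.1, -1.3, -0.6]
grip_width: 0.268
grip_force: 20.0
[0.59859678 0.16187539 0.18619819]
```

View pics/w8.png

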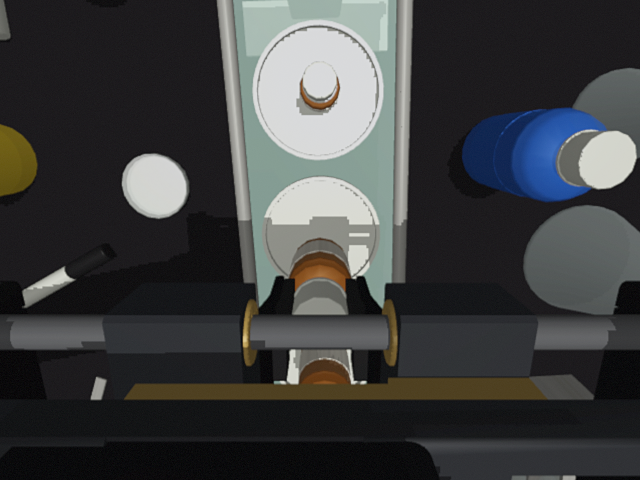

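Wrist view: b30 hangs centred over the last dish (321,230), with the tiny bottle at (320,90). The blue bottle is clear at its height. Lowering.

```bash
python3 -m crank '[[[0,1,5,0,1],[0,0,12,0,1],[0,0,15,0,1],[0,0,15,0,1],[0,0,10,0,1],[0,0,6,0,1],[0,0,4,0,1],[0,0,2,0,1],[0,0,0,0,1],[0,0,0,0,1]]]' && python3 -m crank '[[[0,0,1,0,1],[0,0,1,0,1],[0,0,0.5,0,1],[0,0,0.5,0,1],[0,0,0,0,1],[0,0,0,0,1]]]'
```

```text
time: 31.63
position: [0.6007, 0.1617, 0.1176]
tool_rot: [2.226, 2.217, 0.001]
ft_force: [0.5, 0.3, 0.2]
grip_width: 0.268
grip_force: 20.0
time: 32.13
position: [0.6005, 0.1616, 0.1144]
tool_rot: [2.226, 2.217, 0.001]
ft_force: [-1.2, 0.7, 0.6]
grip_width: 0.266
grip_force: 20.0
```

```bash
python3 -m crank '[[[0,0,0.4,0,1],[0,0,0,0,1],[0,0,0,0,1],[0,0,0,0,0.2],[0,0,0,0,0],[0,0,0,0,-0.3],[0,0,0,0,-0.5],[0,0,0,0,-0.5]]]' && python3 -m crank '[[[0,0,-10,0,-0.5],[0,0,-20,0,-0.5],[0,0,-25,0,-0.5],[0,0,-25,0,-0.5],[0,0,-25,0,-0.5],[0,0,-25,0,-0.5],[0,-25,0,0,-0.5],[0,-30,0,0,-0.5],[0,-30,0,0,-0.5],[0,-30,0,0,-0.5]]]' && python3 -m crank '[[[0,-20,0,0,-0.5],[15,0,0,0,-0.5],[25,0,0,0,-0.5],[25,0,0,0,-0.5],[25,0,0,0,-0.5],[25,0,0,0,-0.5],[15,0,0,0,-0.5],[0,0,0,0,-0.5],[0,0,0,0,-0.5],[0,0,0,0,-0.5]]]'
python3 - <<'E'
from w import *
d=get_image("top"); d["T"]=np.array(d["T"])
cv2.imwrite("pics/t9.png",cv2.resize(d["pixels"][170:250,170:500,::-1],None,fx=2.4,fy=2.4,interpolation=cv2.INTER_CUBIC))
for n,x,y,h in(("b250",.608,-.1475,.138),("b125",.6055,-.044,.114),("b60",.602,.0585,.094),("b30",.5997,.162,.076)):
    u,v=proj(d,[x,y,.063+h]); print(n,round(u),round(v),[x,y])
e=get_image("scene"); cv2.imwrite("pics/s9.png",cv2.resize(e["pixels"][200:360,80:500,::-1],None,fx=1.9,fy=1.9,interpolation=cv2.INTER_CUBIC))
E
```

```text
time: 32.8
position: [0.6001, 0.1616, 0.1133]
tool_rot: [-2.226, -2.217, 0.001]
ft_force: [-0.9, -0.2, -0.1]
grip_width: 0.56
grip_force: 0.0
time: 33.63
position: [0.4843, 0.1617, 0.2443]
tool_rot: [2.226, 2.216, 0.001]
ft_force: [-0.5, 0.1, 1.0]
grip_width: 0.748
grip_force: 0.0
time: 34.47
position: [0.4665, 0.2907, 0.2438]
tool_rot: [2.227, 2.214, -0.001]
ft_force: [-0.2, -0.1, 0.1]
grip_width: 0.751
grip_force: 0.0
b250 410 201 [0.608, -0.1475]
b125 358 204 [0.6055, -0.044]
b60 308 208 [0.602, 0.0585]
b30 259 210 [0.5997, 0.162]
```

View pics/t9.png

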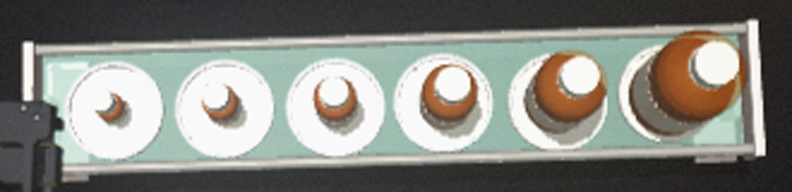

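View pics/s9.png

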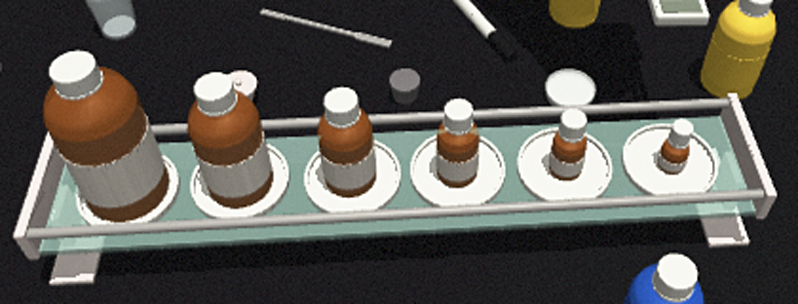

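Both views show all six bottles upright and stepping down in size. The caps in the top view are at about (411,201), (360,205), (310,208) and (261,210), against predicted dish centres of (410,201), (358,204), (308,208) and (259,210), so they are within about 5 mm. The gripper is clear, so I'm handing in.

```bash
python3 -c "
from bench import job
print(job.close_job())"
```

```text
the job is handed in; nothing more can be done
None
```

I handed in the job at about 34 s with all four bottles upright in their dishes, within about 5 mm of centre in the last pictures and stepping down from the big bottle to the tiny one; it returned no verdict.

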